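Clamp an apple-wood cutting in the grafting clamp

TASK

Clamp the wooden cutting that lies in the V block of the grafting clamp: with the back of a finger push the steel strap round on its post until it stops over the cutting, and only then push the cam lever fully down with a fingertip so that the rubber pad presses on the cutting. Only push: take nothing between the fingers, do not lift or shift the cutting, and leave the bottle, the jar and the bowl with the apple where they stand.

Things in the scene. Friction and masses are not known exactly. Their poses are not given: they have to be found in the camera images.
- clamp: The fixed grafting clamp: an aluminium base plate 100 x 235 x 12 mm carrying a steel post, a wooden V block and a stop pin. Origin on the table at the foot of the post's upright axis; z up; +y is the horizontal direction from the post to the V block (centre of the V 125 mm from the post, top of its jaws 45 mm above the table). The plate reaches from y = -60 to +175 mm and x = -50 to +50 mm. The strap's stop pin, 12 mm thick and 86 mm tall, stands at x = +18.5, y = +62 mm.
- pivot (a point): Point on the post's upright axis 80 mm above the table, at the height of the middle of the strap: the strap turns about the vertical line through it.
- strap (a joint): Angle of the strap about the post, rad. 0 = over the cutting, against its stop (strap points along the clamp's +y); positive = swung out, counter-clockwise seen from above (at 1.57 it points along the clamp's -x). Starts between 1.0 and 1.7 and must be pushed clockwise to 0. Dry friction: about 2 N at 80 mm from the post moves it and it stays where it is left.
- clamp_arm: The steel strap: a flat bar 24 mm wide, 160 mm long, 12 mm thick, from 16 mm behind the post axis to 144 mm in front of it, underside 74 mm and top 86 mm above the table (4 mm lower when clamped). Its y axis points along the strap from the post to the free end, z up; origin on the post axis at table height. A round rubber pad, 20 mm across, hangs under it 125 mm from the post, its face 58 mm above the table while unclamped: 3 mm clear of the cutting.
- strap_side (a point): Middle of the strap 80 mm from the post axis, a good place beside which to push (strap surface 12 mm to either side, 6 mm above and below). Axes as the strap's.
- cam_lever (a joint): Angle of the cam lever, rad. 0 = standing up, 1.30 rad above level; 1.2 = fully down, at its stop, then 0.10 rad above level. Starts between 0 and 0.2. Stiff by friction: it takes about 2 N at the middle of the grip, 3 N near the end, and stays where it is left; as it goes down the strap is lowered by up to 4 mm, which presses the pad on the cutting.
- lever_axis (a point): Centre of the lever's level hinge pin, on the post axis 100 mm above the table. The lever turns together with the strap and leans away from it: it points upwards and to the strap's -y, and comes down on that side of the post, in line with the strap.
- lever_grip (a point): Middle of the lever's black grip, 80 mm from point lever_axis. The grip is 50 mm long (55 to 105 mm from the axis), 22 mm wide and 14 mm thick. Site axes: -y points along the lever from the hinge to its free end, x along the hinge pin, z square to the lever out of the face that is pushed (that face is 7 mm from the point).
- cutting: Origin: middle, on the axis, of the loose wooden cutting, a brown round stick 200 mm long and 18 mm thick lying in the V along the clamp's x, its axis 46 mm and its top 55 mm above the table. Its x runs along the stick.
- pad (a point): Centre of the lower face of the strap's rubber pad.
- bottle: Bystander: closed brown glass bottle with a blank white label and black cap, 54 mm across, 115 mm tall, loose. Origin under its centre.
- bowl: Bystander: small white bowl, 124 mm across the rim, 45 mm tall, loose, with an apple in it. Origin under its centre.
- apple: Bystander: red apple in the bowl, 70 mm across, 70 mm tall with its stalk, loose. Origin under its centre.
- jar: Bystander: closed white jar, 56 mm across, 60 mm tall, loose. Origin under its centre.
Mind the look-alikes: they are no part of the job. Of the things that look like the cutting, the middle-sized one is meant.

How it is judged:
By the outcome, as a careful person would: the job done as asked, in the order asked, and still so for the second after the job is handed in, with the robot touching nothing.
It also fails if it takes over 50 s, if anything falls off the work surface, if the arm or the gripper's body presses on something with over 40 N, if the wrist force passes 120 N, or if a joint passes its speed limit or range.

ROBOT

A 7-joint arm with a two-finger parallel gripper is mounted at the origin on the work surface. World frame = base frame: x ahead of the robot, y to its left, z up, the work surface at z = 0. Lengths are in m, angles in rad, forces in N, time in s.
With the tool pointing down it reaches from about 0.425 to 0.95 m from the base axis. Payload 4.7 kg.
Tool frame: the origin (TCP) lies between the finger pads; the fingertips stand 25 mm ahead of it and the grasp point (between the pads) lies 6 mm ahead of it; x points along the fingers, z is the direction in which the jaws open and shut, and the axes are right-handed (so a half turn about x gives the same grasp; the last joint's range is limited). The gripper opens to 85 mm and grips with 20 to 120 N. Pads are 22 mm wide; open, the fingers measure 114 mm over their backs; the gripper's body (76 mm by 85 mm) begins 54 mm behind the grasp point. The pads swing forward as they close: fully open they stand 13 mm farther back than shut.
Start: joints at [1.078, 0.469, -0.049, 1.532, 0.024, 1.141, -0.082], TCP at [0.302, -0.604, 0.256] pointing down, gripper open.
Joint ranges: [-2.59, 2.59], [-0.33, 1.99], [-1.39, 1.29], [0.1, 2.45], [-1.04, 4.18], [0.21, 1.99], [-2.66, 2.66]. Speed limits (rad/s): [2.57, 2.57, 3.14, 3.14, 3.14, 3.14, 3.14].

INTERFACE

Orientations are given as a 3x3 rotation matrix whose columns are the frame's x, y, z axes.
In Python, from rig import * gives the robot as it stands. Calls block until the motion is done:
- movep(position, orientation): joint-space move of the TCP to a pose.
- move_l(position, attitude=None, feed=0.15, until_force=None): straight line of the TCP; attitude=None keeps the orientation; feed is the mean speed in m/s. With until_force (N) it stops when the force on the tool has changed by that much, and returns True; else False.
- move_joints(angles): joint-space move.
- command_gripper(opening, newtons=None): finger opening in m; newtons is the grip in N (None keeps the last); returns when the fingers have stopped.
- sleep(seconds).
- inverse_kinematics(position, orientation): joint angles nearest the present ones, or None.
- sense(): the state.
- camera(name): name is "scene" or "top"; returns (picture, depth): 400x640x3 uint8, red, green, blue; 400x640 float32, m along the optical axis (not along the pixel's ray), 0 where there is no reading.
- camera_params(name): a dict with "K" (3x3 intrinsics, pixels), "position" and "rotation" of the camera in the world. Camera axes: x right, y down, z forward; pixel columns grow to the right and rows downward; lengths in m; the calibration is good to about 2 mm. A picture is of the moment at which its call begins. camera_params takes no time and is no camera call.
A pose or a line that the arm cannot do raises Unreachable and nothing moves.
- finish_job(): hands the job in, once; it reports no verdict.
The state is a dict: "time_s": time; "joint_pos": joint angles; "qd": joint speeds; "joint_efforts": joint torques, N m; "position": TCP position; "tcp_rot": TCP orientation; "wrist_force": force on the tool from outside, world axes, zero at the start; "ft_torque": the same for the moment, N m; "finger_gap": finger opening in m.
Only numpy, scipy, OpenCV 4.12 (cv2) and the standard library are available. Lean on these libraries where they do the work, as an engineer would, in place of code of your own. Each camera call takes 0.05 s, during which the arm holds its last target.

## Working session

There is one attempt and no reset: what is moved stays moved. The work goes in short steps, each a Python script; the robot and the scene stay as the last script left them, time stands still between calls to the robot, and variables do not carry over. Pictures are saved under pics/ and viewed, and the job is handed in when it is done.

```bash
mkdir -p pics; ls; python3 - <<'E'
from rig import *
import cv2,numpy as np
for n in ("scene","top"):
    p,d=camera(n); cv2.imwrite(f"pics/{n}0.png",p[:,:,::-1]); np.save(f"pics/{n}0.npy",d); c=camera_params(n); print(n,c)
s=sense(); print(s["time_s"],s["position"],s["tcp_rot"],s["finger_gap"],s["wrist_force"])
E
```

```text
pics
scene {'K': array([[412.74072541,   0.        , 316.79819531],
       [  0.        , 412.74072541, 192.86007226],
       [  0.        ,   0.        ,   1.        ]]), 'position': array([1.15874369, 0.32939118, 0.88267365]), 'rotation': array([[-0.48280778,  0.67181756, -0.56174533],
       [ 0.87569599,  0.3650335 , -0.31608082],
       [-0.00729278, -0.64452441, -0.76454895]])}
top {'K': array([[442.6913732 ,   0.        , 325.35864992],
       [  0.        , 442.6913732 , 200.97819901],
       [  0.        ,   0.        ,   1.        ]]), 'position': array([0.39014014, 0.01608587, 1.04923064]), 'rotation': array([[ 2.34286758e-02, -9.81637371e-01,  1.89312359e-01],
       [-9.99725504e-01, -2.29831893e-02,  4.54849970e-03],
       [-1.13975508e-04, -1.89366959e-01, -9.81906381e-01]])}
0.1 [ 0.30178542 -0.60324531  0.25532793] [[-8.77682387e-04  8.94318940e-01  4.47429171e-01]
 [ 1.62237148e-03  4.47430028e-01 -8.94317471e-01]
 [-9.99998299e-01 -5.90303656e-05 -1.84361900e-03]] 0.08573638331001125 [-0.24655272 -0.76927538  0.27032627]
```

View pics/scene0.png

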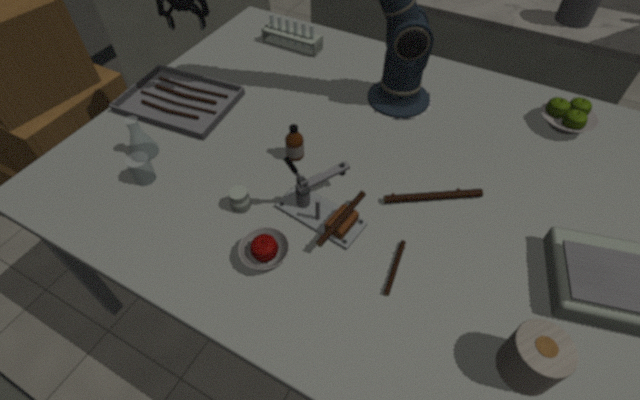

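View pics/top0.png

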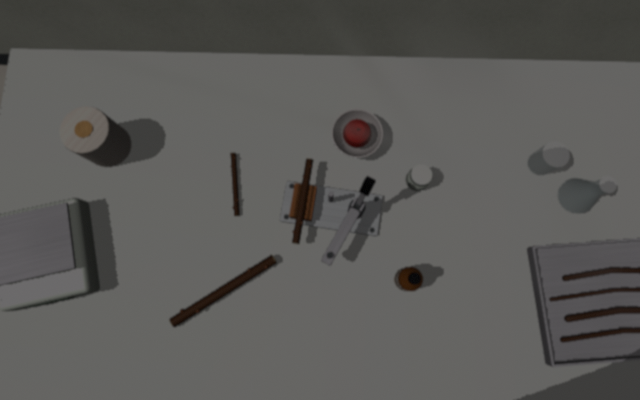

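```bash
python3 - <<'E'
import cv2,numpy as np
p=cv2.imread("pics/top0.png")[120:290,260:460]; p=cv2.convertScaleAbs(p,alpha=2); cv2.imwrite("pics/tc.png",cv2.resize(p,None,fx=3.5,fy=3.5,interpolation=cv2.INTER_CUBIC))
p=cv2.imread("pics/scene0.png")[115:275,220:380]; p=cv2.convertScaleAbs(p,alpha=2); cv2.imwrite("pics/sc.png",cv2.resize(p,None,fx=3.5,fy=3.5,interpolation=cv2.INTER_CUBIC))
E
cat > h.py <<'E'
from rig import *
import numpy as np, cv2
def ray(n,u,v,z):
    c=camera_params(n); r=c["rotation"]@np.linalg.solve(c["K"],[u,v,1.]); return c["position"]+r*((z-c["position"][2])/r[2])
def proj(n,P):
    c=camera_params(n); q=c["K"]@(c["rotation"].T@(np.asarray(P)-c["position"])); return q[:2]/q[2]
def pt(n,u,v,d):
    c=camera_params(n); return c["position"]+c["rotation"]@(np.linalg.solve(c["K"],[u,v,1.])*d[int(round(v)),int(round(u))])
E
```

```text
(no output)
```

View pics/tc.png

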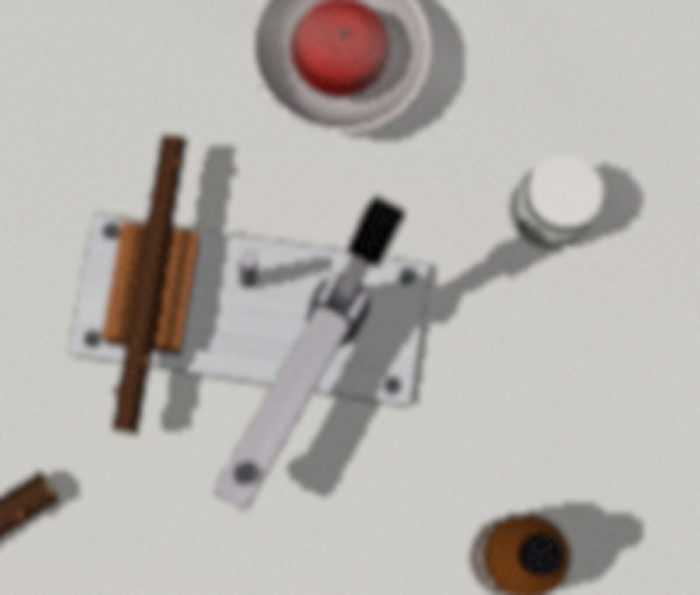

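View pics/sc.png

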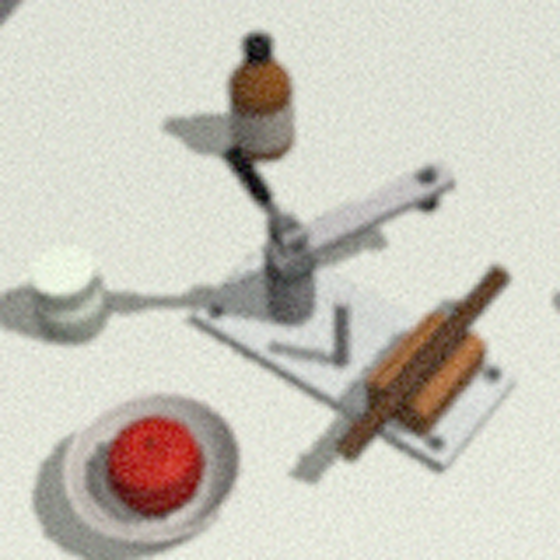

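```bash
cat > fit.py <<'E'
from h import *
T=lambda x,y:(260+(x+.5)/3.5-.5,120+(y+.5)/3.5-.5)
S=lambda x,y:(220+(x+.5)/3.5-.5,115+(y+.5)/3.5-.5)
E
python3 - <<'E'
from fit import *
from scipy.optimize import least_squares
# clamp +y = image left; stop pin at +x which is image up = world +x ; corners clamp coords
C=[(T(95,213),(50,175)),(T(433,265),(50,-60)),(T(413,405),(-50,-60)),(T(70,355),(-50,175))]
W=np.array([ray("top",*c[0],.012)[:2] for c in C]); L=np.array([c[1] for c in C])/1000
print(W, np.linalg.norm(W-np.roll(W,-1,0),axis=1))
f=lambda q:(L@np.array([[np.cos(q[2]),np.sin(q[2])],[-np.sin(q[2]),np.cos(q[2])]])+q[:2]-W).ravel()
r=least_squares(f,[.4,-.05,0]); q=r.x; print(q,r.fun.round(4))
R=np.array([[np.cos(q[2]),-np.sin(q[2])],[np.sin(q[2]),np.cos(q[2])]])
cw=lambda x,y,z:np.r_[q[:2]+R@[x,y],z]
np.save("q.npy",q)
for n,P in dict(pin=cw(.0185,.062,.086),post=cw(0,0,.1),cut1=cw(.1,.125,.046),cut2=cw(-.1,.125,.046)).items():
  for c,o in (("top",(260,120)),("scene",(220,115))): print(n,c,((proj(c,P)-o)*3.5).round())
# strap end: tip corners at z .086
a=ray("top",*T(217,488),.086);b=ray("top",*T(247,508),.086);m=(a+b)/2
print("strap end",m,np.linalg.norm(a-b),np.linalg.norm(m[:2]-q[:2]), "width")
v=R.T@(m[:2]-q[:2]); print("strap angle",np.arctan2(-v[0],v[1]))
for n,u in dict(bottle=T(541,553)).items(): print(n,ray("top",*u,.115))
print("jar",ray("top",*T(565,190),.06)); print("bowl",ray("top",*T(345,58),.04))
d=np.load("pics/scene0.npy"); dt=np.load("pics/top0.npy")
for n,u in dict(gripend=(235,155),gripmid=(250,175),gripbase=(265,203)).items():
  w=pt("scene",*S(*u),d); print(n,w)
for n,u in dict(end=(385,205),mid=(375,232),base=(360,258)).items(): print(n,pt("top",*T(*u),dt))
E
```

```text
[[ 0.63814515  0.11491329]
 [ 0.60705595 -0.11748331]
 [ 0.51070648 -0.10392134]
 [ 0.5391946   0.12786796]] [0.23446688 0.09729927 0.23353341 0.09979497]
[ 0.56639233 -0.05167986 -0.12875924] [ 0.0003  0.0005  0.0012 -0.0001 -0.0016 -0.0008  0.0001  0.0004]
pin top [250. 258.]
pin scene [335. 295.]
post top [344. 297.]
post scene [281. 228.]
cut1 top [175. 139.]
cut1 scene [339. 447.]
cut2 top [126. 433.]
cut2 scene [495. 268.]
strap end [0.44193093 0.01619005 0.086     ] 0.02218086246860008 0.14176376370111032 width
strap angle 1.2003210969531648
bottle [ 0.41225138 -0.16813521  0.115     ]
jar [ 0.64944507 -0.19819613  0.06      ]
bowl [ 0.7440972 -0.0540229  0.04     ]
gripend [ 0.59897953 -0.06480922  0.19865217]
gripmid [ 0.59963051 -0.05357956  0.18566421]
gripbase [ 0.58670328 -0.05170516  0.1468992 ]
end [ 0.60236811 -0.0665465   0.19712261]
mid [ 0.58970677 -0.06220902  0.18354085]
base [ 0.58063504 -0.05614156  0.1537003 ]
```

```bash
cat >> h.py <<'E'
q=np.load("q.npy")
R3=np.array([[np.cos(q[2]),-np.sin(q[2]),0],[np.sin(q[2]),np.cos(q[2]),0],[0,0,1]])
cw=lambda x,y,z:R3@[x,y,z]+np.r_[q[:2],0]
def att(a,s=1):  # tool down, jaw axis along the strap's sideways axis
    z=s*(R3@[-np.cos(a),-np.sin(a),0]); x=np.array([0,0,-1.]); return np.c_[x,np.cross(z,x),z]
def side(a,off,r=.09,z=.089):
    return cw(-r*np.sin(a)-off*np.cos(a), r*np.cos(a)-off*np.sin(a), z)
E
python3 - <<'E'
from h import *
for s in (1,-1):
  for a,z in ((1.2,.25),(1.2,.089),(.8,.089),(.4,.089),(0,.089)):
    j=inverse_kinematics(side(a,.05 if a==1.2 else .0265,z=z),att(a,s)); print(s,a,None if j is None else np.round(j,2))
  j=inverse_kinematics(cw(0,0,.22),att(0,s));print(None if j is None else np.round(j,2))
print(side(1.2,.05))
E
```

```text
1 1.2 [ 0.3   0.15 -0.3   2.    0.05  1.   -2.1 ]
1 1.2 [ 0.15  0.38 -0.16  2.16  0.1   0.61 -2.15]
1 0.8 [-0.    0.4  -0.11  2.11  0.07  0.63 -2.63]
1 0.4 [-0.92  0.72  1.11  2.1  -0.86  0.89 -2.17]
1 0 [ 0.66  0.83 -1.18  1.93  0.9   1.05  2.09]
[ 0.84  0.61 -1.17  1.79  0.61  1.17  2.49]
-1 1.2 [ 0.67  0.2  -0.73  1.98  0.16  1.01  0.94]
-1 1.2 [ 0.55  0.45 -0.65  2.14  0.43  0.68  0.68]
-1 0.8 [ 0.41  0.48 -0.63  2.09  0.43  0.7   0.18]
-1 0.4 [ 0.33  0.5  -0.59  2.03  0.41  0.73 -0.25]
-1 0 [ 0.27  0.54 -0.54  1.95  0.4   0.76 -0.64]
[ 0.45  0.39 -0.56  1.81  0.24  1.01 -0.33]
[ 0.46343895 -0.05245645  0.089     ]
```

The possible cuttings in the top view are:
- the stick in the V block at (303,200), middle-sized
- a long stick at (224,290)
- a short stick at (235,184)
- the four sticks in the tray near (600,305)

I chose the one in the V block. In the crop its ends match the model's 200 mm length to within a couple of millimetres. The strap is at 1.20 rad, its free end at about (331,260). The lever grip is at about (367,186). Pin and post reproject onto the image within a pixel or so.

```bash
python3 - <<'E'
from h import *
command_gripper(0.0,20)
movep(side(1.2,.05,z=.25),att(1.2,-1))
move_l(side(1.2,.05),feed=.15)
s=sense(); print(s["time_s"],s["position"],s["wrist_force"],s["finger_gap"])
print(move_l(side(1.2,.018),feed=.04,until_force=4))
s=sense(); print(s["time_s"],s["position"],s["wrist_force"], R3.T@(s["position"]-np.r_[q[:2],0]))
p,d=camera("scene"); cv2.imwrite("pics/s1.png",cv2.resize(cv2.convertScaleAbs(p[80:280,180:400,::-1],alpha=2),None,fx=3.5,fy=3,interpolation=cv2.INTER_CUBIC)[:600])
E
```

```text
4.1583 [ 0.46407203 -0.05243419  0.08966995] [ 0.76772273 -0.17299347 -0.08416411] 0.0003104405989466719
False
5.1083 [ 0.4789455  -0.0243493   0.08899026] [-0.58747062 -0.15673605 -0.67401959] [-0.09023229  0.01587582  0.08899026]
```

View pics/s1.png

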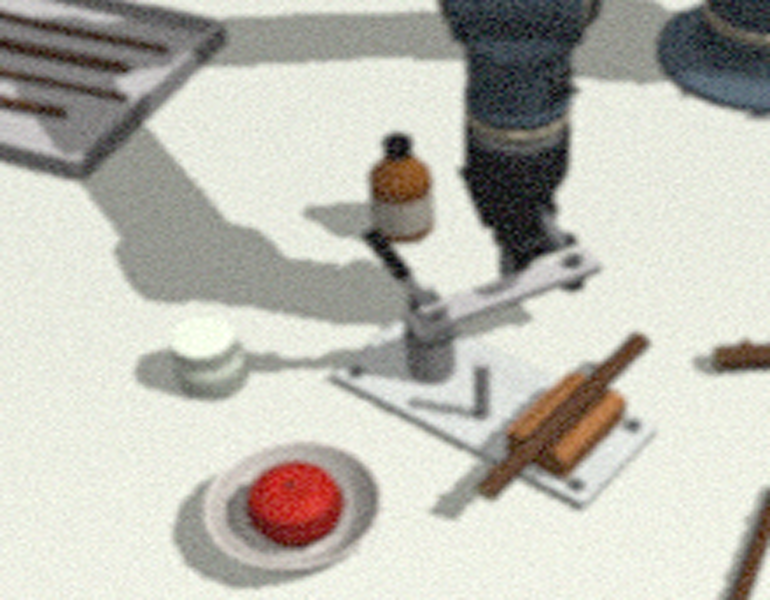

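The closed fingers stand behind the strap at about (540,270) in this crop, alongside the bar and below its top. Next comes the arc.

```bash
python3 - <<'E'
from h import *
for a in np.arange(1.08,.13,-.12):
    move_l(side(a,.022),att(a,-1),feed=.08); f=sense()["wrist_force"]; print(round(a,2),f.round(1))
print(move_l(side(0,.014),att(0,-1),feed=.03,until_force=10))
s=sense(); print(s["time_s"],s["wrist_force"], R3.T@(s["position"]-np.r_[q[:2],0]))
p,d=camera("top"); cv2.imwrite("pics/t2.png",cv2.resize(cv2.convertScaleAbs(p[120:290,260:460,::-1],alpha=2),None,fx=3.5,fy=3.5,interpolation=cv2.INTER_CUBIC))
p,d=camera("scene"); cv2.imwrite("pics/s2.png",cv2.resize(cv2.convertScaleAbs(p[80:280,180:400,::-1],alpha=2),None,fx=3,fy=3,interpolation=cv2.INTER_CUBIC))
E
```

```text
1.08 [ 0.9 -0.4 -0. ]
0.96 [-0.6 -0.6  0.2]
0.84 [ 0.1 -0.8  0.3]
0.72 [-0.6 -0.9 -0.4]
0.6 [0.1 0.1 1. ]
0.48 [ 0.   0.1 -0.6]
0.36 [-0.2 -0.6 -0.1]
0.24 [-0.3  0.1  0.2]
True
8.1917 [-0.07377376  0.43904982  0.56813296] [-0.02443057  0.08835785  0.08803764]
```

View pics/t2.png

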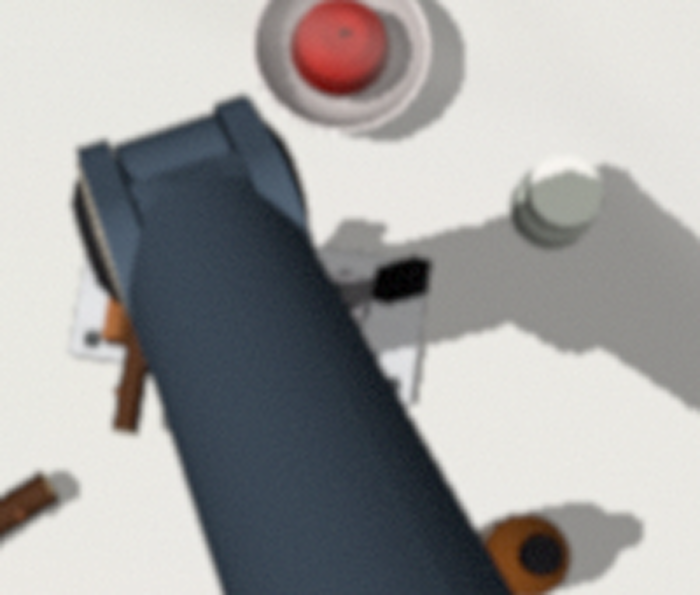

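View pics/s2.png

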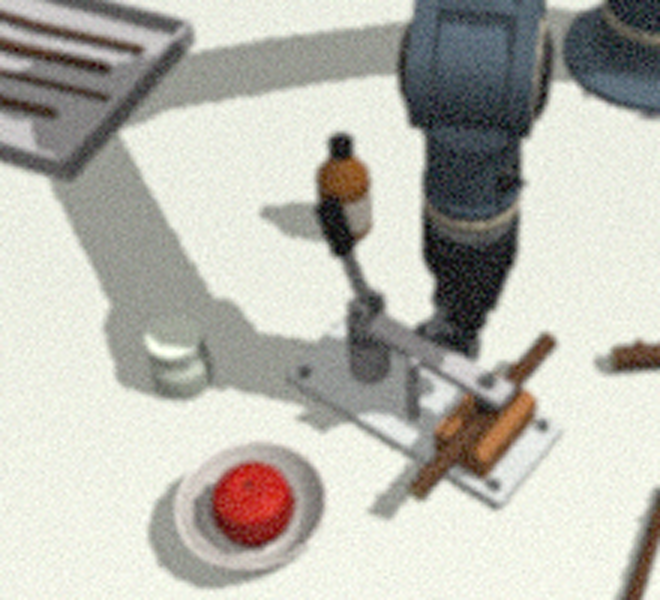

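```bash
python3 - <<'E'
from h import *
print(move_l(side(0,.016),feed=.02,until_force=8))
s=sense(); print(s["wrist_force"], R3.T@(s["position"]-np.r_[q[:2],0]))
move_l(side(0,.04),feed=.1); move_l(side(0,.04,z=.26),feed=.2)
movep(side(0,.15,z=.27),att(0,-1))
s=sense(); print(s["time_s"],s["position"])
p,d=camera("top"); cv2.imwrite("pics/t3.png",cv2.resize(cv2.convertScaleAbs(p[120:290,260:460,::-1],alpha=2),None,fx=3.5,fy=3.5,interpolation=cv2.INTER_CUBIC)); np.save("pics/t3.npy",d)
p,d=camera("scene"); cv2.imwrite("pics/s3.png",cv2.resize(cv2.convertScaleAbs(p[115:275,220:380,::-1],alpha=2),None,fx=3.5,fy=3.5,interpolation=cv2.INTER_CUBIC)); np.save("pics/s3.npy",d)
for n,P in dict(tipL=cw(-.012,.144,.086),tipR=cw(.012,.144,.086),grip=cw(0,-.08*np.cos(1.2),.1+.08*np.sin(1.2)),gripend=cw(0,-.105*np.cos(1.2),.1+.105*np.sin(1.2))).items():
  for c,o in (("top",(260,120)),("scene",(220,115))): print(n,c,((proj(c,P)-o)*3.5).round())
E
```

```text
True
[-0.41627383  0.59104204 -0.59899193] [-0.02452996  0.08814405  0.0871587 ]
10.4167 [0.42847625 0.05670853 0.2694935 ]
tipL top [115. 285.]
tipL scene [455. 320.]
tipR top [121. 249.]
tipR scene [436. 342.]
grip top [404. 281.]
grip scene [244. 138.]
gripend top [424. 275.]
gripend scene [232. 108.]
```

View pics/t3.png

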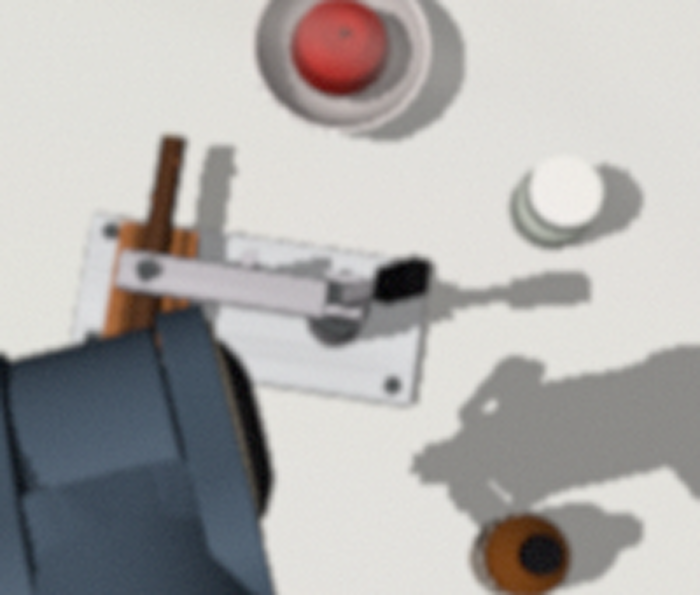

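View pics/s3.png

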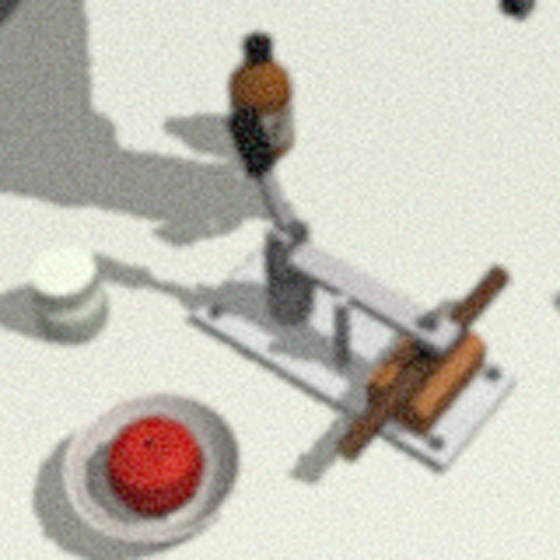

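Strap end lies at (118,270) in the crop, which is where the model puts it for angle 0. Pad is over the cutting, bystanders and cutting have not moved. The lever matches about 1.2–1.3 rad above level. Now the lever.

```bash
python3 - <<'E'
from h import *
A=att(0,-1)
def lv(th,off=.007,r=.085):
    return cw(0,-r*np.cos(th)+off*np.sin(th)+.011, .1+r*np.sin(th)+off*np.cos(th)+.025)
P=lv(1.25,.025)
movep(np.r_[side(0,.04)[:2],.28],A)
movep(np.r_[P[:2],.28]+R3@[0,.02,0],A); move_l(np.r_[P[:2],.28]); move_l(P,feed=.1)
print(sense()["time_s"],P)
print(move_l(lv(1.2,.007),feed=.06,until_force=15))
for th in np.arange(1.05,.3,-.15):
    k=move_l(lv(th),feed=.06,until_force=20); s=sense(); print(round(th,2),k,s["wrist_force"].round(1))
    if k: break
s=sense(); print(s["time_s"],R3.T@(s["position"]-np.r_[q[:2],0]))
p,d=camera("scene"); cv2.imwrite("pics/s4.png",cv2.resize(cv2.convertScaleAbs(p[80:280,180:400,::-1],alpha=2),None,fx=3,fy=3,interpolation=cv2.INTER_CUBIC))
E
```

```text
12.5333 [ 0.56740957 -0.04382323  0.21354675]
False
1.05 False [-0.1 -1.1  0.6]
0.9 False [ 0.4  0.5 -0.2]
0.75 False [ 0.2 -0.7 -0.3]
0.6 False [0.4 0.4 0.4]
0.45 False [0.2 0.3 0.3]
14.8917 [-0.00034848 -0.06295398  0.16771849]
```

View pics/s4.png

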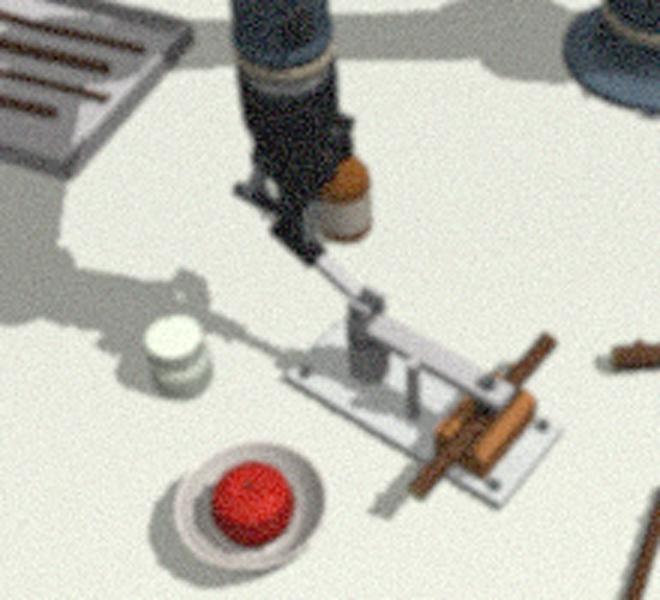

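```bash
python3 - <<'E'
from h import *
A=att(0,-1)
def lv(th,off=.007,r=.085):
    return cw(0,-r*np.cos(th)+off*np.sin(th)+.011, .1+r*np.sin(th)+off*np.cos(th)+.025)
print(move_l(lv(.3),feed=.06,until_force=20))
for t in (.2,.1,.0,-.1):
    k=move_l(lv(t),feed=.03,until_force=15); s=sense(); print(t,k,s["wrist_force"].round(1),R3.T@(s["position"]-np.r_[q[:2],0])-R3.T@(lv(.1)-np.r_[q[:2],0]))
    if k: break
p0=s["position"]
print(move_l(p0-[0,0,.006],feed=.02,until_force=15)); s=sense(); print(s["wrist_force"].round(1),s["position"]-p0)
move_l(p0+[0,0,.1],feed=.15)
movep(side(0,.16,z=.28),A)
s=sense(); print(s["time_s"],s["position"])
p,d=camera("top"); cv2.imwrite("pics/t5.png",cv2.resize(cv2.convertScaleAbs(p[120:290,260:460,::-1],alpha=2),None,fx=3.5,fy=3.5,interpolation=cv2.INTER_CUBIC)); dt=d
p,d=camera("scene"); cv2.imwrite("pics/s5.png",cv2.resize(cv2.convertScaleAbs(p[115:275,220:380,::-1],alpha=2),None,fx=3.5,fy=3.5,interpolation=cv2.INTER_CUBIC))
for r in (.06,.08,.1):
  for c,D,o in (("top",dt,(260,120)),("scene",d,(220,115))):
    P=cw(0,-r*np.cos(.1)+.0007,.107+r*np.sin(.1)); uv=proj(c,P); print(r,c,((uv-o)*3.5).round(),P.round(3),pt(c,*uv,D).round(3))
for y in (.05,.1,.12):
    P=cw(0,y,.082); print("strap",[pt(c,*proj(c,P),D).round(3) for c,D in (("top",dt),("scene",d))],P.round(3))
E
```

```text
False
0.2 False [ 0.3 -0.7  0.1] [-0.00021519  0.00184019  0.0080445 ]
0.1 False [-0.6 -0.3  1.3] [ 4.30731843e-05 -6.60596911e-05 -8.71446763e-05]
0.0 True [-2.5  0.5  7.5] [ 2.24550751e-04 -9.24383083e-05 -3.87778693e-04]
True
[-3.   0.4  8.6] [ 5.56577770e-05  3.89381154e-05 -5.33023543e-05]
18.35 [0.42013676 0.05696913 0.27980106]
0.06 top [441. 307.] [ 0.559 -0.11   0.113] [ 0.559 -0.11   0.115]
0.06 scene [217. 181.] [ 0.559 -0.11   0.113] [ 0.56  -0.11   0.114]
0.08 top [474. 312.] [ 0.556 -0.13   0.115] [ 0.556 -0.13   0.117]
0.08 scene [196. 168.] [ 0.556 -0.13   0.115] [ 0.557 -0.129  0.116]
0.1 top [507. 316.] [ 0.554 -0.15   0.117] [ 0.554 -0.15   0.115]
0.1 scene [175. 155.] [ 0.554 -0.15   0.117] [ 0.461 -0.223 -0.001]
strap [array([ 0.573, -0.002,  0.08 ]), array([ 0.572, -0.003,  0.081])] [ 0.573 -0.002  0.082]
strap [array([0.579, 0.048, 0.082]), array([0.578, 0.047, 0.081])] [0.579 0.047 0.082]
strap [array([0.581, 0.067, 0.087]), array([0.58 , 0.066, 0.079])] [0.582 0.067 0.082]
```

View pics/t5.png

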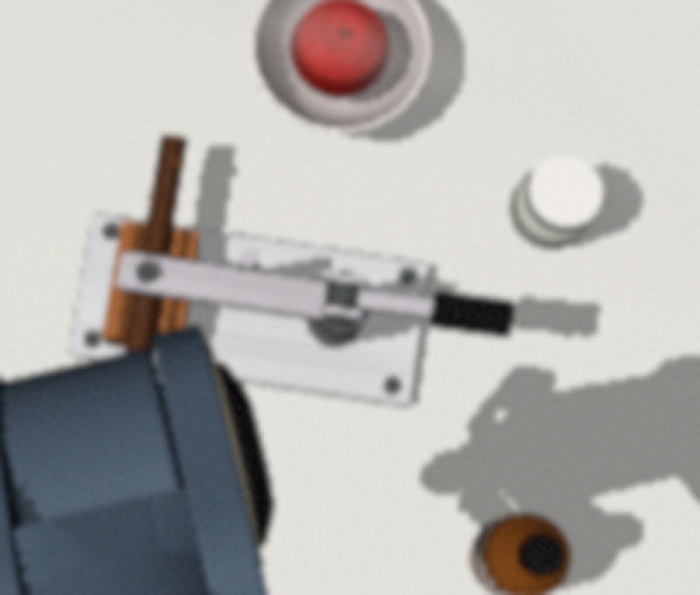

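View pics/s5.png

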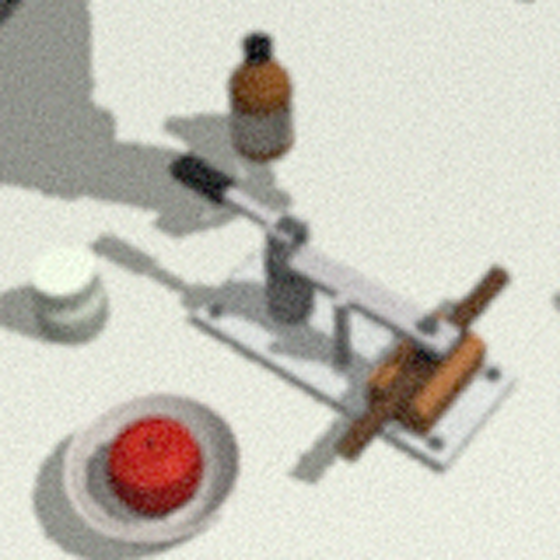

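The lever is down: its grip is at (472,313) in the top crop, at the height predicted for the stop. The strap top has dropped to about 82 mm. Cutting, bottle, jar and bowl are at the same pixels as at the start.

```bash
python3 -c "
from rig import *
finish_job(); print(sense()['time_s'])"
```

```text
the job is handed in; nothing more can be done
the job is handed in; nothing more can be done
```

The cutting is clamped and the job is handed in, about 18.4 s into the 50 s limit. With the gripper closed, I pushed the strap round with the back of a finger from 1.20 rad to its stop. I then pushed the cam lever down with the fingertips until it met its stop.

**Last checks:**
- **Strap:** its free end sits within about 1 pixel of the place calculated for angle 0. The push stopped on the force limit twice at the same place.
- **Lever:** the push stopped on the 15 N force limit with the fingertips within 0.5 mm of the calculated fully-down position. A second push moved it no further. Most measured grip heights were within 2 mm of the calculated ones; one scene-camera point missed the grip and read the table instead.
- **Pad:** the strap's top measured about 80–82 mm high, so it came down the expected 4 mm. One top-camera reading there gave 87 mm, probably the bolt head near the pad.
- **Cutting and bystanders:** the cutting, bottle, jar and bowl with the apple show no visible movement from the start pictures. The arm hid one end of the cutting from the top camera, but the scene camera showed both ends. The arm stood clear of everything.

**Disagreement:** before the lever push, the scene camera put the lever grip about 2 pixels from where I expected it, so the lever probably started a little more upright than my estimate. It made no difference to the push.

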